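# Hold a piston on the connecting rod with the pin holes in line

### The arm

A 6-joint arm with a two-finger parallel gripper is mounted at the origin on the work surface. World frame = base frame: x ahead of the robot, y to its left, z up, the work surface at z = 0. Lengths are in mm, angles in degrees, forces in N, time in s.
With the tool pointing down it reaches from about 350 to 850 mm from the base axis. Payload 8.1 kg.
Tool frame: the origin (TCP) lies between the finger pads; the fingertips stand 14 mm ahead of it and the grasp point (between the pads) lies 5 mm behind it; z points along the fingers, x is the direction in which the jaws open and shut, and the axes are right-handed (so a half turn about z gives the same grasp; the last joint's range is limited). The gripper opens to 85 mm and grips with 20 to 120 N. Pads are 22 mm wide; open, the fingers measure 114 mm over their backs; the gripper's body (76 mm by 85 mm) begins 54 mm behind the grasp point. The pads swing forward as they close: fully open they stand 13 mm farther back than shut.
Start: joints at [-72.387, 7.471, 85.268, -0, 87.261, -4.893], TCP at [229.686, -554.301, 245.292] pointing down, gripper open.
Joint ranges: [-169.43, 169.43], [-51.17, 129.36], [1.28, 143.12], [-76.62, 256.62], [0, 156.53], [-152.29, 152.29]. Speed limits (degrees/s): [136.94, 136.94, 159.86, 180, 180, 180].

### API

Orientations are given as [roll, pitch, yaw] about the fixed x, y, z axes, in that order (R = Rz(yaw) Ry(pitch) Rx(roll)).
In Python, from bench import r, vision, job gives the robot as it stands.
- The arm moves only by the tool send_rows, never from a script. Its arguments are lists of equal length, an entry for each row: "dp": the shift along the world's x, y, z in mm, a list of three; "rot": the turn, a rotation vector about the world's x, y, z in rad, a list of three. In form: {"dp": [[tx, ty, tz], ...], "rot": [[wx, wy, wz], ...]}. A call has 1 to 5 rows; each row is the pose to reach, as a shift and turn from the pose commanded when the call began; what a row does not reach only later rows make up. A row lasts 1/8 s, in which the tool goes at most 62.5 mm and 10.7 degrees, less where a joint would pass 70% of its speed; a pose out of reach is approached as far as the arm can. A call with a gripper value outside its range is refused whole. "jaw" is the finger opening in mm, from 0 to 85.4, set as the call begins (left out, the last holds). The fingers move at their own pace and stop on an object; "force" is the grip in N (left out, the last holds). Time passes only in rows, so rows that repeat a pose let the fingers close. It gives the time, the measured TCP pose, the force and the opening at its end, in the units of the state.
- r.sense(): the state, without advancing time (a new reading comes with each control period).
- vision.snapshot(name): name is "scene" or "top" or "wrist"; returns a dict with "pixels" (480x640x3 uint8, red, green, blue), "depth" (480x640 float32, mm along the optical axis (not along the pixel's ray), 0 where there is no reading), "intrinsics" (3x3 intrinsics, pixels), "k1" (the pictures are not rectified: a ray, as slopes to the right and down, at radius r is drawn at 1 + k1 r^2 times it, then the intrinsics apply), "world_from_camera" (4x4, takes a point from camera to world coordinates); the wrist camera has in their place "T_tool_cam" (4x4, takes a point from camera to tool coordinates, whose origin is the TCP and whose axes are the tool frame's). Camera axes: x right, y down, z forward; pixel columns grow to the right and rows downward; lengths in mm; the calibration is good to about 2 mm. A picture is of the moment at which its call begins: read the wrist's pose just before it.
- job.hand_in(): hands the job in, once; it reports no verdict.
The state is a dict: "time": time; "joint_pos": joint angles; "qd": joint speeds; "joint_efforts": joint torques, N m; "tool_pos": TCP position; "tcp_rot": TCP orientation; "ft_force": force on the tool from outside, world axes, zero at the start; "wrist_torque": the same for the moment, N m; "finger_gap": finger opening in mm.
Only numpy, scipy, OpenCV 4.12 (cv2) and the standard library are available. Lean on these libraries where they do the work, as an engineer would, in place of code of your own. Each camera call takes 0.05 s, during which the arm holds its last target.

### The job

Fit-up for the wrist pin: take the piston from the parts tray by its two smooth skirt faces, so that both ends of its pin hole stay clear, and lower it over the top of the connecting rod, the arrow on its crown pointing to the exhaust side of the engine (the red paint mark), until its pin hole lines up with the eye of the rod and a pin could be slid straight through. Finish while holding it there: keep the piston's weight in the gripper, still, not resting on the rod and not let go, and do not force it on the way down. Leave the wrist pin, the grease jar and the spanner where they are.

Things in the scene. Friction and masses are not known exactly. Their poses are not given: they have to be found in the camera images.
- piston: Aluminium engine piston, 44 mm tall, about 0.16 kg, standing crown up in the tray. Origin: centre of its underside; z up, x where the black arrow on the crown points, y along the pin hole. Crown and ring belt (z 26 to 44 mm) are 50 mm across; below them are skirt faces on the +x and -x sides only. It is open underneath.
- skirt: The piston's two skirt faces, fixed to it (same origin and axes): z 0 to 26 mm, on its +x and -x sides, 52.4 mm apart over their flats, each flat 14 mm wide in y and 1 mm proud of the ring belt. Grip across them, closing along the piston's x, grasp point some 20 to 26 mm above the underside.
- pin_bore (a point): Centre of the piston's 14 mm pin hole: on its axis, 20 mm above its underside, axes as the piston's (y along the hole). The hole runs through two bosses inside the piston, inner faces at y = -10 and +10 mm, outer faces at -21 and +21 mm, 8 mm to 32 mm above the underside; the crown's underside is 38 mm above the piston's underside.
- arrow (a point): Head of the black arrow on the piston's crown: 18 mm from the axis along the piston's x, 44 mm above its underside.
- engine: Bottom end of a small single-cylinder engine on a 220 x 220 x 20 mm plywood board, fixed. Origin: centre of the board's underside, on the bench; z up, y along the crankshaft (white fan at -y), x to the exhaust side (red paint mark; dark starter motor at -x). Its level deck, 98 x 98 mm with a 61 mm mouth, is at z = 180 mm; only the rod (and 4 mm dowels) stands above it.
- exhaust_mark (a point): Red paint mark on the deck at its exhaust side, 40.5 mm from the cylinder axis along the engine's x.
- rod (a joint): Lean of the steel connecting rod about the crankpin (rad), -0.26 to 0.26: 0 is straight up, positive leans to the engine's +x. The crankpin axis is parallel to the engine's y, at the engine's x = 0, 129 mm above the bench. The rod stays where it is left; about 1 N sideways at its eye moves it.
- rod_eye (a point): Centre of the eye at the rod's top, 100 mm from the crankpin, 226 to 229 mm above the bench: a ring 21 mm across, 14.6 mm hole, 16 mm wide along y. Axes turn with the rod: y along the hole, z along the rod, x to the exhaust side. With the holes in line the crown clears the eye by 7.5 mm, each boss by 2 mm; the piston may stay upright at any rod lean.
- tray: Shallow steel parts tray, 240 x 270 mm, 12 mm high, floor 3 mm thick, fixed on the bench; origin at the centre of its underside. It and the engine may stand on either side.
- wrist_pin: Hollow steel wrist pin standing on end in the tray, 14 mm across, 42 mm tall; origin at the centre of its foot. Leave it.
- grease_jar: White jar with a red cap in the tray, 38 mm across, 50 mm tall; origin at the centre of its foot. Leave it.
- spanner: Steel spanner, 190 mm long, lying on the bench beyond the work; origin under its middle. Leave it.
Things that resemble listed ones, but are neither listed nor needed, are in the scene too. There is more than one size of the grease_jar; the job needs the largest.

How it is judged (in metres and radians):
On the way:
1. the piston is gripped by its skirt faces and lifted well clear of the tray (contact force between the fingers and skirt above 2 N and height (world z) of piston above 0.08 m), for 0.2 s.
At the end, for the whole second after the job is handed in: Gripper holds the piston still by its skirt (over 2 N), arrow to the exhaust side, pin hole within 2 mm of the rod eye (3 mm along the hole) and within 4 degrees; piston touches engine and rod with under 3 N; pin, jar and spanner upright, moved under 20 mm (x of pin_bore in the frame of rod_eye between -0.002 and 0.002 m and z of pin_bore in the frame of rod_eye between -0.002 and 0.002 m and y of pin_bore in the frame of rod_eye between -0.003 and 0.003 m and angle between the y axis of pin_bore and the y axis of rod_eye, either way round below 0.07 rad and x of arrow in the frame of rod_eye above 0 m and contact force between the fingers and skirt above 2 N and contact force between piston and engine below 3 N and linear speed of piston below 0.02 m/s and distance of each of wrist_pin, grease_jar, spanner from where it was at the start of the episode below 0.02 m and angle between each of wrist_pin, grease_jar's own z axis and vertical below 0.3 rad); the arm keeps its last pose, push and grip.
It fails at once if the piston is forced onto the rod or engine (over 40 N) (contact force between piston and engine above 40 N).
It fails at once if the wrist pin is disturbed (distance of wrist_pin from where it was at the start of the episode above 0.02 m or angle between wrist_pin's own z axis and vertical above 0.5 rad).
It fails at once if the grease jar is disturbed (distance of grease_jar from where it was at the start of the episode above 0.02 m or angle between grease_jar's own z axis and vertical above 0.5 rad).
It fails at once if the spanner is moved (distance of spanner from where it was at the start of the episode above 0.02 m).
It also fails if it takes over 53 s, if anything falls off the work surface, if the arm or the gripper's body presses on something with over 40 N, if the wrist force passes 120 N, or if a joint passes its speed limit or range.

## Working session

There is one attempt and no reset: what is moved stays moved. The work goes in short steps, Python scripts to look and compute and a tool call to move; the robot and the scene stay as the last step left them, time stands still between calls to the robot, and variables do not carry over. Pictures are saved under pics/ and viewed, and the job is handed in when it is done.

Besides the shell and the picture viewer there is one more tool, called as name(argument=value, ...) on one line, values as JSON. send_rows: Moves the arm, as the interface text tells. Its arguments: {"type":"object","properties":{"dp":{"type":"array"},"rot":{"type":"array"},"jaw":{"type":"number"},"force":{"type":"number"}},"required":["dp","rot"]}

```bash
ls; mkdir -p pics
python3 - <<'E'
from bench import r, vision, job
import numpy as np, cv2, pickle
print(r.sense())
d={}
for n in ["scene","top","wrist"]:
    s=vision.snapshot(n); d[n]=s
    cv2.imwrite(f"pics/{n}0.png",s["pixels"][:,:,::-1])
    print(n,s["intrinsics"].tolist(),s["k1"],np.round(s.get("world_from_camera",s.get("T_tool_cam")),4).tolist())
pickle.dump(d,open("snap0.pkl","wb"))
E
```

```text
pics
{'time': 0.0, 'joint_pos': array([-7.23883623e+01,  7.51643678e+00,  8.53287420e+01,  2.53406571e-03,
        8.72613569e+01, -4.89261182e+00]), 'qd': array([ 0.04991402,  0.01943077, -0.01056759,  0.07031867,  0.05714612,
       -0.0350775 ]), 'joint_efforts': array([ 3.55778420e-04, -5.69394922e+01, -5.00560427e+01, -4.11240180e-04,
        1.47759280e-02, -1.39430313e-06]), 'tool_pos': array([ 229.53316317, -553.79870236,  244.23570341]), 'tcp_rot': array([-1.79988392e+02,  1.05931652e-01, -6.74958631e+01]), 'ft_force': array([-0.61448697,  0.45477974,  0.02442598]), 'wrist_torque': array([-0.02896775, -0.01642078, -0.04036195]), 'finger_gap': 85.44848036019764}
scene [[578.0796199746007, 0.0, 318.07705867169966], [0.0, 578.0796199746007, 234.7695044402521], [0.0, 0.0, 1.0]] -0.053697349024920335 [[0.8573, 0.3425, -0.3844, 1087.2406], [0.5148, -0.5651, 0.6447, -796.6296], [0.0036, -0.7505, -0.6608, 921.488], [0.0, 0.0, 0.0, 1.0]]
top [[501.56061649812267, 0.0, 328.021596960806], [0.0, 501.56061649812267, 242.78572028082192], [0.0, 0.0, 1.0]] -0.1327495723216551 [[-0.0638, -0.9721, 0.2256, 401.8832], [-0.998, 0.063, -0.0107, -34.3059], [-0.0038, -0.2258, -0.9742, 1165.2901], [0.0, 0.0, 0.0, 1.0]]
wrist [[371.3467930358529, 0.0, 321.78669140162145], [0.0, 371.3467930358529, 238.01254216047647], [0.0, 0.0, 1.0]] -0.078989751465434 [[1.0, -0.0012, -0.0013, 0.1646], [0.0015, 0.9486, 0.3165, -82.0967], [0.0008, -0.3165, 0.9486, -129.3645], [0.0, 0.0, 0.0, 1.0]]
```

View pics/scene0.png

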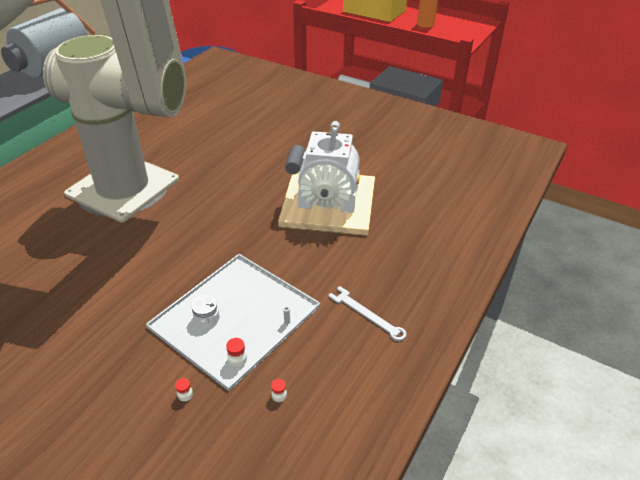

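View pics/top0.png

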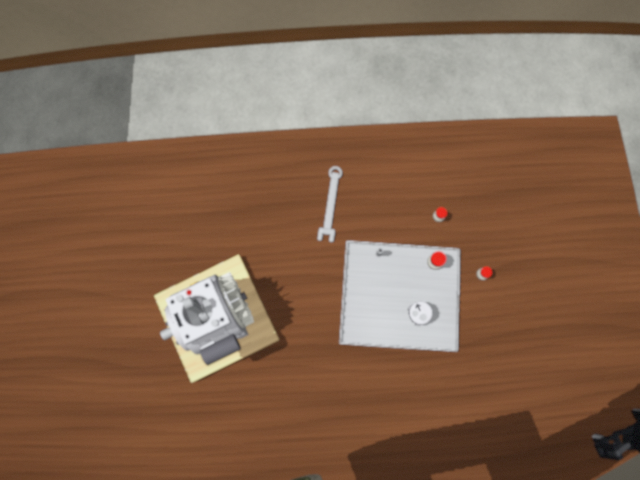

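View pics/wrist0.png

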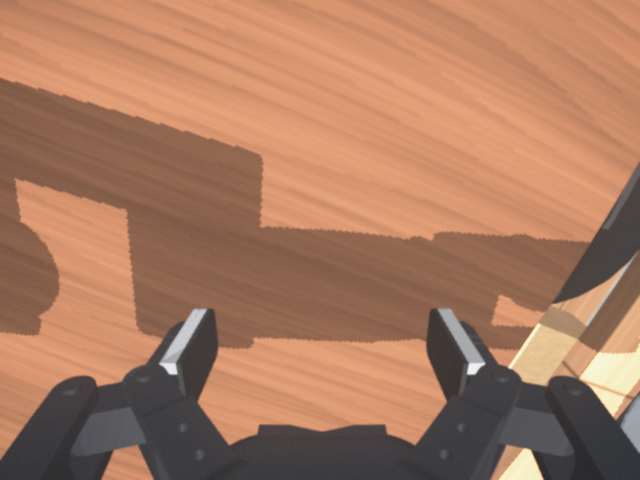

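The scene view shows the tray with the piston at about (205,308), the largest jar (236,352) inside it, the pin (287,316) and two smaller decoy jars outside at (184,390) and (278,391). The engine is at (328,165). In the top view the piston is at (421,313) and the rod eye near (205,303). I'll enlarge these.

```bash
cat > h.py <<'E'
import numpy as np, cv2
def ray(s,u,v):
    K=s["intrinsics"];k=s["k1"]
    xd=(u-K[0][2])/K[0][0]; yd=(v-K[1][2])/K[1][1]
    rd=np.hypot(xd,yd); rr=rd
    for _ in range(50): rr=rd/(1+k*rr*rr)
    f=rr/rd if rd>0 else 1
    return np.array([xd*f,yd*f,1.0])
def T_of(s): return np.array(s["world_from_camera"]) if "world_from_camera" in s else np.array(s["W"])
def at_z(s,u,v,z):
    T=T_of(s); d=T[:3,:3]@ray(s,u,v); o=T[:3,3]
    return o+d*(z-o[2])/d[2]
def at_depth(s,u,v):
    T=T_of(s); d=s["depth"][int(round(v)),int(round(u))]
    return (T@np.append(ray(s,u,v)*d,1))[:3]
def proj(s,p):
    T=T_of(s); c=np.linalg.inv(T)@np.append(p,1); x,y=c[0]/c[2],c[1]/c[2]
    f=1+s["k1"]*(x*x+y*y); K=s["intrinsics"]
    return np.array([K[0][0]*x*f+K[0][2],K[1][1]*y*f+K[1][2]])
def crop(s,x0,y0,x1,y1,k,name):
    im=s["pixels"][y0:y1,x0:x1,::-1]
    cv2.imwrite(name,cv2.resize(im,None,fx=k,fy=k,interpolation=cv2.INTER_CUBIC))
def wristW(s,st):
    from scipy.spatial.transform import Rotation as R
    T=np.eye(4);T[:3,:3]=R.from_euler('xyz',st["tcp_rot"],degrees=True).as_matrix();T[:3,3]=st["tool_pos"]
    s["W"]=T@np.array(s["T_tool_cam"]); return s
E
python3 - <<'E'
import pickle
from h import *
d=pickle.load(open("snap0.pkl","rb"))
s,t=d["scene"],d["top"]
crop(s,275,110,385,240,5,"pics/c_eng.png")
crop(t,150,250,290,385,5,"pics/c_engt.png")
crop(t,335,235,495,355,5,"pics/c_trayt.png")
crop(s,145,250,325,395,4,"pics/c_trays.png")
for u,v,z in [(421,313,47),(438,260,53),(380,252,45),(189,292,180)]:
    print(u,v,at_z(t,u,v,z).round(1),at_depth(t,u,v).round(1))
E
```

```text
421 313 [ 487.  -243.3   47. ] [ 487.1 -243.7   44.9]
438 260 [ 603.3 -293.3   53. ] [ 603.7 -293.8   50.9]
380 252 [ 632.1 -163.8   45. ] [ 631.5 -163.5   47.9]
189 292 [547.4 238.3 180. ] [547.1 237.8 181.9]
```

View pics/c_eng.png

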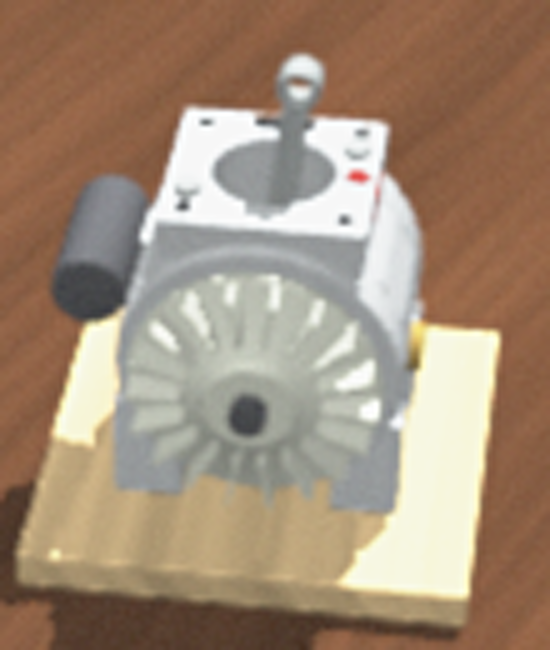

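View pics/c_engt.png

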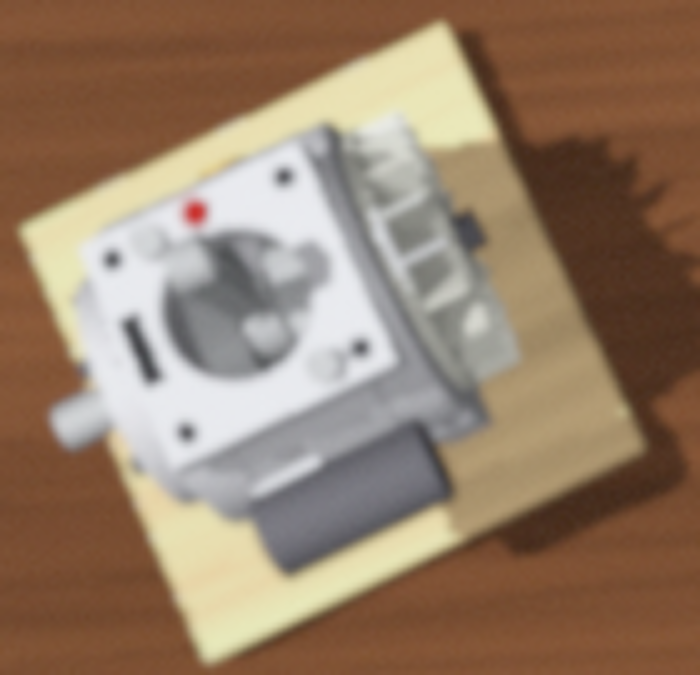

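View pics/c_trayt.png

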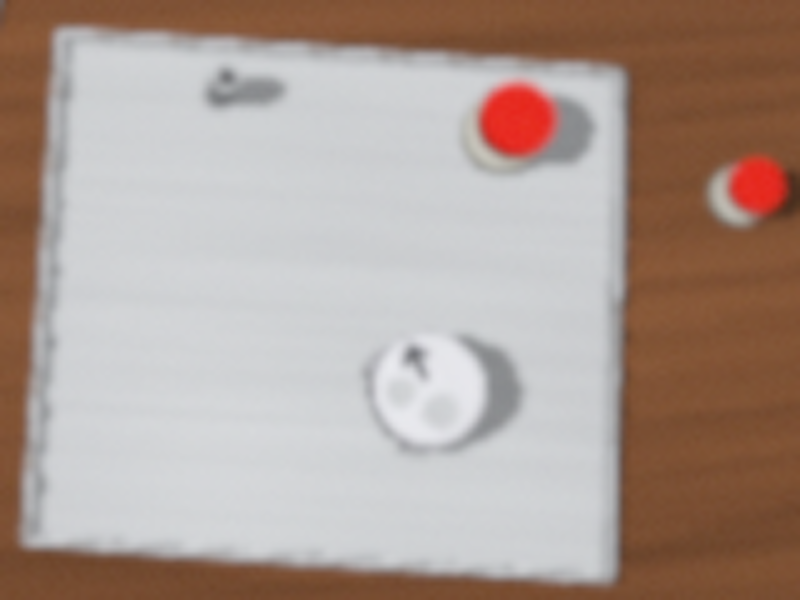

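View pics/c_trays.png

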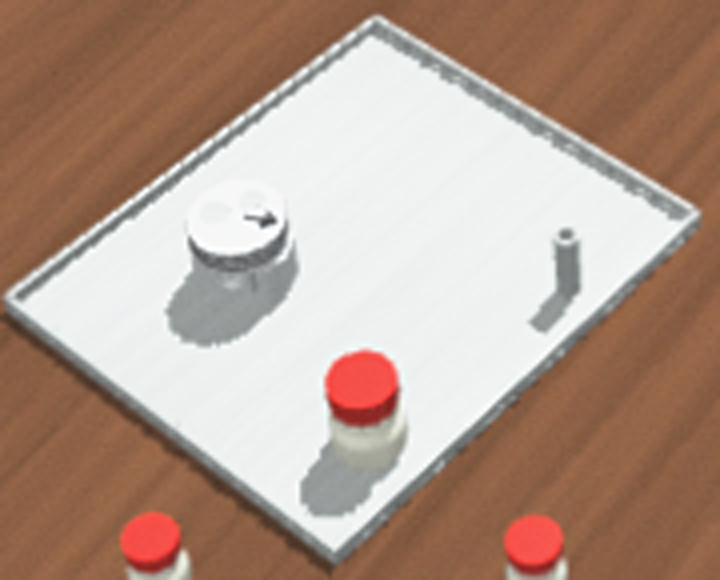

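The top view crop shows the black arrow's head at about (416,304), up-left of the crown centre (421,313). The red mark is at (189,292). The jar in the tray at (438,260) is clearly the largest, and the ones outside at (441,214) and (485,272) are smaller. Next I'll take measurements from the pixels and depth.

Run:
```python
import pickle
from h import *
d=pickle.load(open("snap0.pkl","rb"))
for n in ["scene","top"]:
    s=d[n]; T=T_of(s); K=s["intrinsics"]
    vv,uu=np.mgrid[0:480,0:640].astype(float)
    pts=np.stack([uu.ravel(),vv.ravel()],1).reshape(-1,1,2)
    nd=cv2.undistortPoints(pts,np.array(K),np.array([s["k1"],0,0,0,0])).reshape(-1,2)
    z=s["depth"].ravel()
    P=np.c_[nd*z[:,None],z]@T[:3,:3].T+T[:3,3]
    P[z==0]=np.nan
    px=s["pixels"].reshape(-1,3)
    m=(abs(P[:,0]-520)<150)&(abs(P[:,1]-220)<150)&(P[:,2]>188)
    print(n,"rod pts",m.sum(), "zmax",P[m][:,2].max())
    for lo,hi in [(188,205),(205,218),(218,226),(226,250)]:
        q=m&(P[:,2]>lo)&(P[:,2]<=hi)
        if q.sum(): print(lo,hi,q.sum(),P[q].mean(0).round(1),P[q].min(0).round(1),P[q].max(0).round(1))
    m=(abs(P[:,0]-490)<40)&(abs(P[:,1]+243)<40)&(P[:,2]>38)&(P[:,2]<60)
    print("piston crown",m.sum(),P[m].mean(0).round(1),np.median(P[m],0).round(1),P[m].min(0).round(1),P[m].max(0).round(1))
    c,rad=cv2.minEnclosingCircle(P[m][:,:2].astype(np.float32)); print(c,rad)
    m=(abs(P[:,0]-520)<150)&(abs(P[:,1]-220)<150)&(P[:,2]>176)&(P[:,2]<186)&(px.min(1)>120)
    rect=cv2.minAreaRect(P[m][:,:2].astype(np.float32)); print("deck",m.sum(),np.median(P[m][:,2]),rect)
    red=(px[:,0]>150)&(px[:,1]<70)&(px[:,2]<70)&(abs(P[:,0]-520)<150)&(abs(P[:,1]-220)<150)&(P[:,2]>170)
    print("red",red.sum(),P[red].mean(0).round(1),uu.ravel()[red].mean(),vv.ravel()[red].mean())
t=d["top"]
c=at_z(t,335+430/5-.4,235+390/5-.4,47);h=at_z(t,335+406/5-.4,235+347/5-.4,47);ta=at_z(t,335+428/5-.4,235+380/5-.4,47)
print(c,h,ta,np.degrees(np.arctan2(*(h-ta)[[1,0]])),np.degrees(np.arctan2(*(h-c)[[1,0]])))
s=d["scene"]
h=at_z(s,145+275/4,250+222/4,47);ta=at_z(s,145+244/4,250+217/4,47);c=at_z(s,145+240/4,250+221/4,47)
print(c,h,ta,np.degrees(np.arctan2(*(h-ta)[[1,0]])))
```

```text
scene rod pts 129 zmax 238.86292620355914
188 205 35 [519.3 222.5 196.3] [511.6 216.6 188.4] [526.3 234.8 203.5]
205 218 28 [520.9 222.4 212. ] [515.  216.6 205.1] [527.6 238.2 217.7]
218 226 30 [520.4 225.8 221.6] [511.8 216.5 218. ] [531.3 236.7 225.3]
226 250 36 [523.1 225.1 233.8] [511.6 216.3 226.3] [532.1 234.2 238.9]
piston crown 427 [ 490.6 -245.2   44.9] [ 490.6 -245.3   45.2] [ 460.6 -269.9   38.1] [ 514.4 -217.4   50.2]
(487.9923095703125, -244.7537384033203) 27.721099853515625
deck 677 178.8970602255464 ((510.01690673828125, 223.2890625), (98.743896484375, 106.3548355102539), 23.47239875793457)
red 0 [nan nan nan] nan nan
top rod pts 143 zmax 241.09265429869936
188 205 25 [514.4 223.9 196.1] [509.3 217.4 188.7] [524.6 230.4 202.9]
205 218 18 [515.8 223.2 210.3] [511.4 217.7 205.1] [526.7 230.8 215.9]
218 226 14 [523.7 222.2 221.8] [516.2 218.2 218.2] [531.1 224.9 224.9]
226 250 86 [519.  226.7 236. ] [509.6 216.7 227. ] [530.2 236.1 241.1]
piston crown 421 [ 487.7 -241.6   46.5] [ 488.  -241.5   46.5] [ 462.5 -266.7   38.1] [ 512.5 -216.3   52. ]
(487.7537536621094, -242.26907348632812) 26.144323348999023
deck 1599 180.0446547793398 ((509.2663879394531, 223.42127990722656), (99.37269592285156, 98.20445251464844), 22.504344940185547)
red 2 [547.1 238.8 182. ] 188.5 292.0
[ 487.94257499 -242.52461567   47.        ] [ 507.8553877  -233.62909567   47.        ] [ 492.45060483 -242.06700555   47.        ] 28.71155279512609 24.071434623209793
[ 494.4279734  -245.71113443   47.        ] [ 509.93408112 -237.0469582    47.        ] [ 494.43962996 -242.55828038   47.        ] 19.58029511107625<stdin>:24: RuntimeWarning: Mean of empty slice.
  ret = um.true_divide(
  ret = ret.dtype.type(ret / rcount)
```

Piston: centre about (488, -242.5), arrow yaw about 25°. Engine: axis about (509, 223), yaw about 22° (red mark at 41 mm, given 40.5). I'll move above the piston for a close look.

send_rows(dp=[[30, 38, 0], [65, 78, 0], [97, 117, -10], [130, 156, -20], [162, 195, -30]], rot=[[0, 0, 0.18], [0, 0, 0.36], [0, 0, 0.54], [0, 0, 0.72], [0, 0, 0.9]], jaw=85)

```text
time: 0.78
tool_pos: [392.5, -357.8, 214.8]
tcp_rot: [-180.0, 0.0, -15.6]
ft_force: [0.3, -0.3, -0.2]
finger_gap: 85.4
```

send_rows(dp=[[32, 39, -20], [64, 78, -40], [96, 117, -60], [96, 117, -65], [96, 117, -65]], rot=[[0, 0, 0.18], [0, 0, 0.36], [0, 0, 0.54], [0, 0, 0.714], [0, 0, 0.714]])

```text
time: 1.4
tool_pos: [487.4, -241.4, 149.3]
tcp_rot: [-179.9, 0.1, 25.0]
ft_force: [-0.0, 0.2, 0.4]
finger_gap: 85.3
```

```bash
cat > snapw.py <<'E'
import sys,pickle
from h import *
from bench import r, vision
def snapw(n):
    st=r.sense(); s=wristW(vision.snapshot("wrist"),st); s["st"]=st
    pickle.dump(s,open(f"{n}.pkl","wb")); cv2.imwrite(f"pics/{n}.png",s["pixels"][:,:,::-1]); 
    print(st["time"],st["tool_pos"].round(2),st["tcp_rot"].round(2),st["ft_force"].round(2),st["finger_gap"])
    return s
if __name__=="__main__": snapw(sys.argv[1])
E
python3 snapw.py w1
```

```text
1.4 [ 487.38 -241.38  149.27] [-1.7991e+02  7.0000e-02  2.5000e+01] [-0.04  0.17  0.42] 85.2893388480681
```

View pics/w1.png

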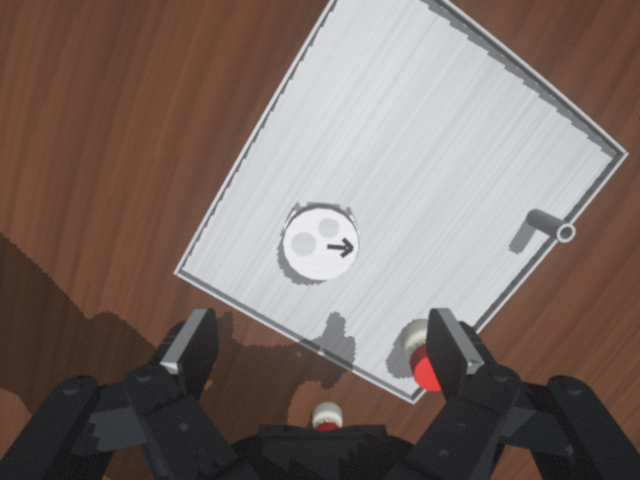

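The wrist view shows the piston crown centred at about (320,244), with the arrow pointing right from (328,247) to (354,247), nearly along the jaw axis. I'll enlarge it.

Run:
```python
import pickle
from h import *
s=pickle.load(open("w1.pkl","rb"))
crop(s,265,190,385,295,6,"pics/w1c.png")
```

```text
(no output)
```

View pics/w1c.png

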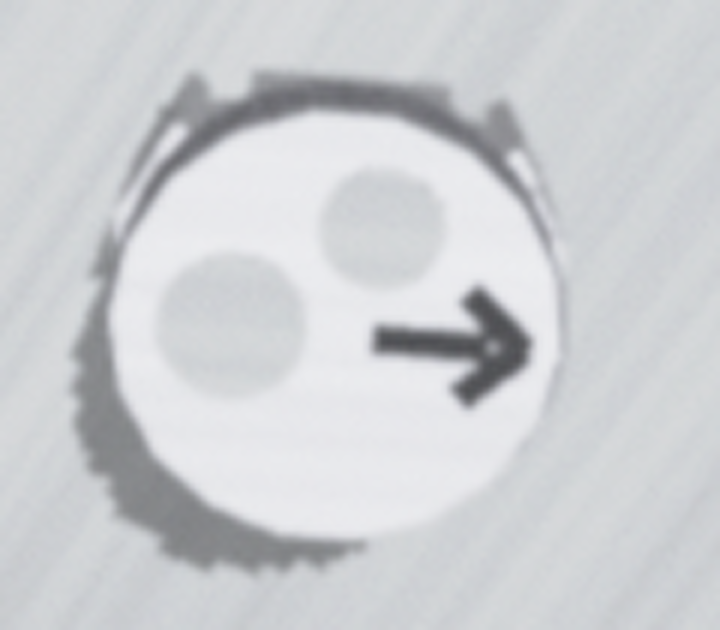

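Run:
```python
import pickle
from h import *
s=pickle.load(open("w1.pkl","rb"))
# crown mask ellipse
hsv=cv2.cvtColor(s["pixels"],cv2.COLOR_RGB2GRAY)
P=lambda u,v,z:at_z(s,265+(u+.5)/6-.5,190+(v+.5)/6-.5,z)
c=[P(u,v,47) for u,v in [(110,324),(560,324),(335,107),(335,540)]]
L,Rr,Tp,B=c; print(np.linalg.norm(L-Rr),np.linalg.norm(Tp-B)); cen=(L+Rr+Tp+B)/4; print("cen",cen)
h=P(530,347,47);t=P(375,339,47)
a=lambda d:np.degrees(np.arctan2(d[1],d[0]))
print("head r",np.linalg.norm(h-cen),a(h-cen),"arrow",a(h-t))
for z in (3,15,29):
  l=P(195,80,z);r_=P(500,108,z); print("skirt",z,a(r_-l),np.linalg.norm(r_-l), (l+r_)/2)
# ellipse fit using bright mask
m=((hsv>212)*255).astype(np.uint8)[190:295,265:385]
n,lab,st,ce=cv2.connectedComponentsWithStats(m)
print(st[:5],ce[:5]); 
print(at_depth(s,320,262), at_depth(s,310,215))
```

```text
49.59964376490756 50.573285946791835
cen [ 486.96525013 -241.5536926    47.        ]
head r 21.682829444022666 18.81406789763633 arrow 21.78214591642995
skirt 3 19.548079487247836 38.84738354970521 [ 481.56766957 -226.48348246    3.        ]
skirt 15 19.54807948724786 37.156936184248075 [ 480.36025237 -223.92018098   15.        ]
skirt 29 19.548079487247886 35.184747591214695 [ 478.95159897 -220.9296626    29.        ]
[[   0    0  120  105 7277]
 [   0    0   22   34  330]
 [   0    0   30   49  164]
 [  29    0   28   15  219]
 [  53    0   25   12  173]] [[62.03256837 54.5998351 ]
 [ 7.24545455 11.63636364]
 [14.51829268 22.04268293]
 [42.98630137  5.67579909]
 [65.38150289  4.93063584]]
[ 492.15156875 -253.42441998   46.42918598] [ 472.54163593 -226.39326523   46.76501054]
```

Run:
```python
import pickle
from h import *
s=pickle.load(open("w1.pkl","rb"))
T=np.array(s["T_tool_cam"])
for u,v in [(196,316),(203,312),(208,318),(206,330),(212,312),(440,314),(446,318),(434,312),(190,350),(175,365)]:
    d=s["depth"][v,u]; print(u,v,(T@np.append(ray(s,u,v)*d,1))[:3].round(1))
crop(s,140,290,260,400,6,"pics/w1f.png")
```

```text
196 316 [-45.8 -11.3 -10.2]
203 312 [-44.3 -11.   -6.6]
208 318 [-41.7 -10.1  -9.4]
206 330 [-42.   -6.7 -12.2]
212 312 [-42.   -9.1  -3.2]
440 314 [ 44.7 -11.   -8.4]
446 318 [ 46.  -11.1 -11.5]
434 312 [ 42.8 -11.   -6.8]
190 350 [-41.9 -10.  -29.4]
175 365 [-43.8 -10.3 -37.5]
```

View pics/w1f.png

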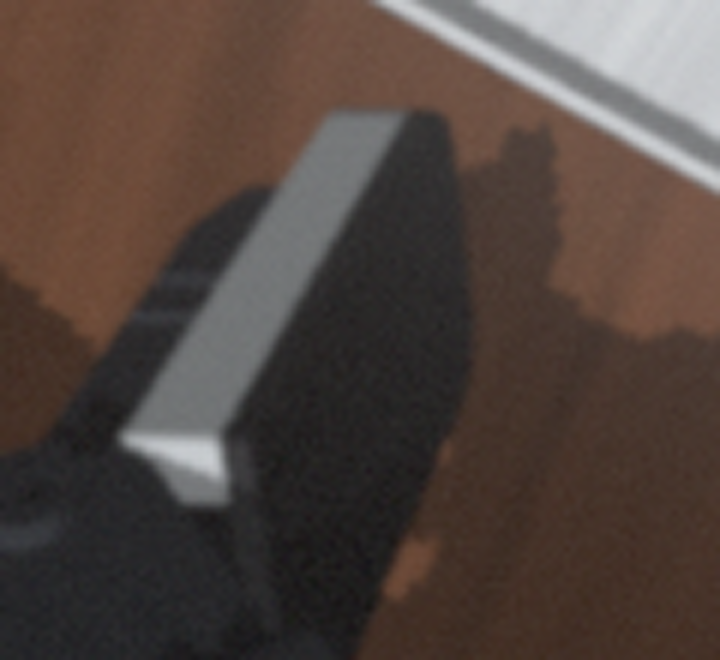

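Depth puts the open fingertips at about 0 mm ahead of the TCP, which fits "13 mm farther back than shut". At a 52 mm opening I estimate about 3 mm back. TCP z of about 19 therefore grasps 21–24 mm above the underside. Piston yaw is 20° (arrow 18.8–21.8°, skirt corners 19.5°), so I'll turn -5°.

send_rows(dp=[[-0.4, -0.2, -35], [-0.4, -0.2, -75], [-0.4, -0.2, -110], [-0.4, -0.2, -130], [-0.4, -0.2, -130]], rot=[[0, 0, -0.087], [0, 0, -0.087], [0, 0, -0.087], [0, 0, -0.087], [0, 0, -0.087]])

```text
time: 2.08
tool_pos: [485.7, -242.5, 19.0]
tcp_rot: [-179.9, 0.1, 19.7]
ft_force: [0.2, 0.9, 0.9]
finger_gap: 85.3
```

```bash
python3 snapw.py w2
```

```text
2.075 [ 485.69 -242.52   18.95] [-1.7986e+02  1.1000e-01  1.9730e+01] [0.19 0.93 0.86] 85.25212351938222
```

View pics/w2.png

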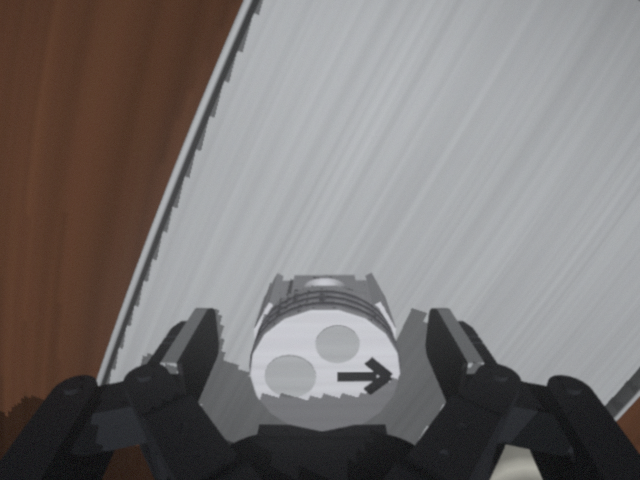

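The crown sits between the pads, spanning about 250–400 px, with the jaw midpoint at about 322. The arrow points straight along the jaws. I'll check the along-hole centring before closing.

Run:
```python
import pickle
from h import *
s=pickle.load(open("w2.pkl","rb"))
crop(s,235,260,415,410,4,"pics/w2c.png")
from scipy.spatial.transform import Rotation as R
st=s["st"]; Rm=R.from_euler('xyz',st["tcp_rot"],degrees=True).as_matrix()
for n,u,v,z in [("front edge",325,309,47),("L",250,360,47),("R",401,360,47),("tail",337,377,47),("tip",390,377,47)]:
    p=at_z(s,u,v,z); print(n,p.round(1),(Rm.T@(p-st["tool_pos"])).round(1))
```

```text
front edge [ 479. -219.   47.] [  1.6 -24.5 -28. ]
L [ 462.3 -245.1   47. ] [-23.   -5.5 -28. ]
R [ 508.8 -228.5   47. ] [ 26.5  -5.5 -28.1]
tail [ 491.4 -241.8   47. ] [  5.6   1.2 -28.1]
tip [ 508.2 -236.    47. ] [ 23.3   1.3 -28.1]
```

View pics/w2c.png

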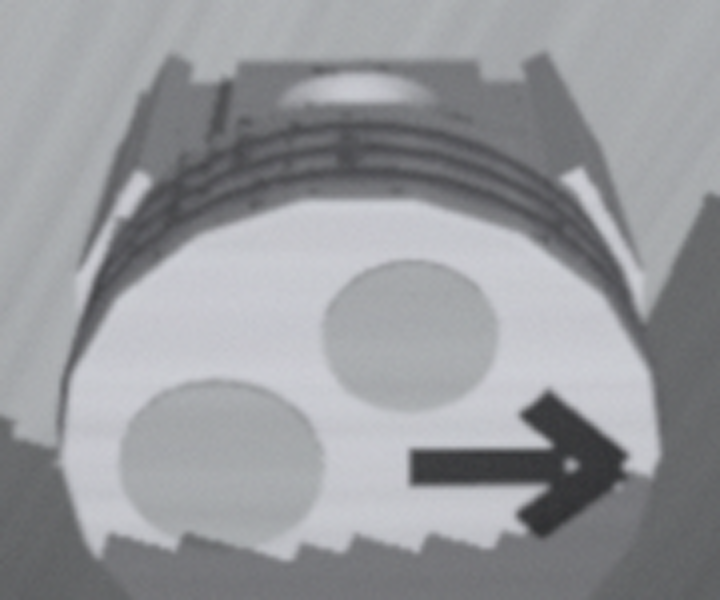

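The piston is centred in y within about 1 mm and its yaw matches the jaws. Closing now.

send_rows(dp=[[0, 0, 0], [0, 0, 0], [0, 0, 0], [0, 0, 0], [0, 0, 0]], rot=[[0, 0, 0], [0, 0, 0], [0, 0, 0], [0, 0, 0], [0, 0, 0]], jaw=45, force=45)

```text
time: 2.75
tool_pos: [488.4, -243.3, 22.1]
tcp_rot: [179.9, -0.1, 20.0]
ft_force: [-1.9, -0.6, 5.8]
finger_gap: 51.1
```

send_rows(dp=[[0, 0, 0], [0, 0, 0]], rot=[[0, 0, 0], [0, 0, 0]])

```text
time: 3.0
tool_pos: [488.4, -243.4, 22.2]
tcp_rot: [179.9, -0.1, 20.0]
ft_force: [-1.4, 0.3, 5.6]
finger_gap: 51.3
```

```bash
python3 snapw.py w3
python3 - <<'E'
from bench import r
s=r.sense();print(s["joint_pos"],s["joint_efforts"],s["wrist_torque"])
E
```

```text
3.0 [ 488.37 -243.36   22.16] [ 1.7986e+02 -9.0000e-02  1.9970e+01] [-1.45  0.26  5.56] 51.27232998014553
[-3.18592965e+01  1.20604079e+01  1.04937366e+02 -1.70564031e-02
  6.28396145e+01 -5.18239029e+01] [ 5.32301087e-01 -5.06463182e+01 -4.05958951e+01  2.74378974e-01
 -4.85955756e-01 -3.52667773e-02] [-0.02113988  0.21907698  0.00747447]
```

View pics/w3.png

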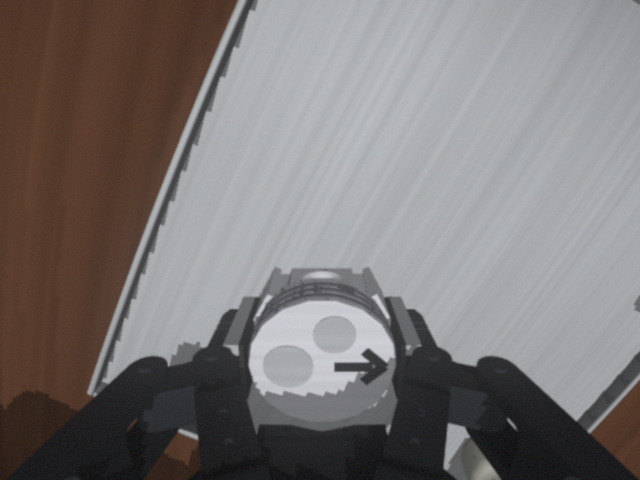

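The jaws stopped at 51.3 mm on the skirt. The arm rode up about 3 mm as the pads swung forward. I'll lift, then check the hold.

send_rows(dp=[[0, 0, 8], [0, 0, 25], [0, 0, 55], [0, 0, 90], [0, 0, 120]], rot=[[0, 0, 0], [0, 0, 0], [0, 0, 0], [0, 0, 0], [0, 0, 0]])

```text
time: 3.68
tool_pos: [487.7, -242.6, 143.0]
tcp_rot: [179.9, -0.1, 20.0]
ft_force: [0.5, -0.0, -2.0]
finger_gap: 51.1
```

send_rows(dp=[[0, 0, 0], [0, 0, 0]], rot=[[0, 0, 0], [0, 0, 0]])

```text
time: 3.92
tool_pos: [487.0, -242.3, 139.9]
tcp_rot: [-180.0, 0.0, 20.0]
ft_force: [-0.3, 0.5, -2.9]
finger_gap: 51.1
```

```bash
python3 snapw.py w4
python3 - <<'E'
import pickle
from h import *
s=pickle.load(open("w4.pkl","rb"))
crop(s,175,240,475,450,2.6,"pics/w4c.png")
E
```

```text
3.925 [ 486.96 -242.27  139.9 ] [-1.7998e+02  2.0000e-02  2.0000e+01] [-0.33  0.54 -2.93] 51.11028777112895
```

View pics/w4c.png

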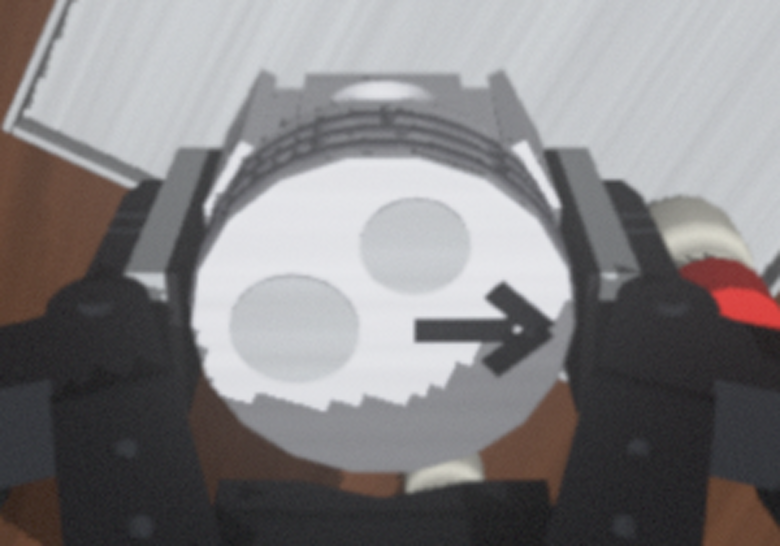

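The piston is held level between the pads with the arrow along +x of the tool and the pin hole visible on the camera side. The lower-left edge is clear. Next I'll measure the piston's pose in the tool frame.

Run:
```python
import pickle
from h import *
for nm in ["w3","w4"]:
    s=pickle.load(open(nm+".pkl","rb"))
    T=np.array(s["T_tool_cam"]); s["W"]=T
    K=np.array(s["intrinsics"]); dc=np.array([s["k1"],0,0,0,0])
    g=cv2.cvtColor(s["pixels"],cv2.COLOR_RGB2GRAY)
    poly=(np.array([[215,300],[270,180],[370,165],[480,180],[550,260],[550,330],[470,450],[380,460],[300,450],[220,380]])/2.6+[175,240])
    m=np.zeros(g.shape,np.uint8); cv2.fillPoly(m,[poly.astype(np.int32)],1)
    v,u=np.nonzero(m); z=s["depth"][v,u]; ok=z>0
    nd=cv2.undistortPoints(np.stack([u,v],1).astype(float).reshape(-1,1,2),K,dc).reshape(-1,2)
    P=np.c_[nd*z[:,None],z]@T[:3,:3].T+T[:3,3]; P=P[ok]
    A=np.c_[P[:,:2],np.ones(len(P))]; c,*_=np.linalg.lstsq(A,P[:,2],rcond=None)
    print(nm,len(P),"median z",np.median(P[:,2]),"std",P[:,2].std(),"tilt deg",np.degrees(c[:2]))
s["W"]=T
for zc in (-27,-25,-23):
    E=lambda u,v:at_z(s,175+(u+.5)/2.6-.5,240+(v+.5)/2.6-.5,zc)
    L,R,Tt,B=E(192,310),E(575,310),E(383,155),E(383,471)
    print(zc,"w",R[0]-L[0],"h",B[1]-Tt[1],"cx",(L[0]+R[0])/2,"cy",(Tt[1]+B[1])/2, E(548,330)[:2],E(415,330)[:2])
```

```text
w3 11755 median z -25.67859896986242 std 0.5661034495239833 tilt deg [0.02803636 0.29284673]
w4 11750 median z -25.637940362398766 std 0.5670164462951357 tilt deg [0.03441879 0.25188007]
-27 w 48.6480119277823 h 48.7026716584805 cx 0.6861929404856788 cy -2.9744446454077362 [21.74885578 -2.06144293] [ 4.70319435 -2.21192671]
-25 w 49.59849761062884 h 49.65422528407328 cx 0.6872293966768748 cy -1.4434950675437221 [22.1614149  -0.51265511] [ 4.78271505 -0.66607904]
-23 w 50.54898329347539 h 50.60577890966605 cx 0.6882658528680707 cy 0.0874545103202955 [22.57397402  1.03613271] [4.86223575 0.87976863]
```

The crown is at tool z of about -25 ±1 (so the pin bore is at about -1), tilt is under 0.3°, and the piston y is about -1 in the tool frame. I'll carry it high towards the engine and stop short, so the wrist camera can see the rod eye beside the piston.

send_rows(dp=[[5, 20, 50], [12, 60, 110], [20, 105, 150], [28, 155, 155], [36, 205, 155]], rot=[[0, 0, 0], [0, 0, 0.01], [0, 0, 0.02], [0, 0, 0.03], [0, 0, 0.035]])

```text
time: 4.6
tool_pos: [523.5, -35.8, 295.4]
tcp_rot: [180.0, -0.0, 22.0]
ft_force: [1.0, 0.4, -2.4]
finger_gap: 51.6
```

send_rows(dp=[[8, 50, 0], [16, 100, -2], [22, 150, -4], [25, 185, -7], [25, 194, -7]], rot=[[0, 0, 0], [0, 0, 0], [0, 0, 0], [0, 0, 0], [0, 0, 0]])

```text
time: 5.22
tool_pos: [547.2, 158.5, 285.8]
tcp_rot: [-179.9, 0.2, 22.2]
ft_force: [-0.1, -1.0, -1.5]
finger_gap: 51.3
```

send_rows(dp=[[0, 0, 0], [0, 0, 0]], rot=[[0, 0, 0], [0, 0, 0]])

```text
time: 5.48
tool_pos: [548.3, 155.3, 287.9]
tcp_rot: [180.0, 0.0, 21.9]
ft_force: [0.5, -0.5, -2.0]
finger_gap: 51.1
```

```bash
python3 snapw.py w5
```

```text
5.475 [548.26 155.33 287.91] [1.7998e+02 5.0000e-02 2.1940e+01] [ 0.48 -0.55 -1.97] 51.059700593312996
```

View pics/w5.png

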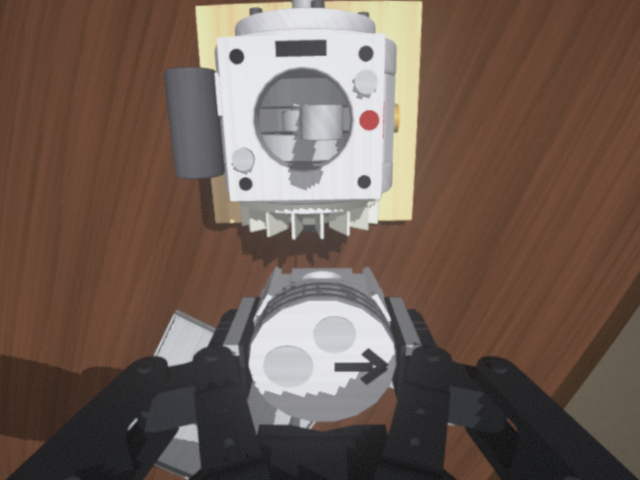

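The engine is square in the wrist view: deck holes at (236,56), (366,54), (245,184) and (364,182), red mark at (369,120) on the arrow's side, and the rod eye inside the mouth near (320,121). I'll enlarge the crop.

Run:
```python
import pickle
from h import *
s=pickle.load(open("w5.pkl","rb"))
crop(s,215,25,405,215,3.2,"pics/w5a.png")
crop(s,250,60,360,195,5.5,"pics/w5b.png") if 0 else crop(s,250,60,360,165,5.7,"pics/w5b.png")
```

```text
(no output)
```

View pics/w5a.png

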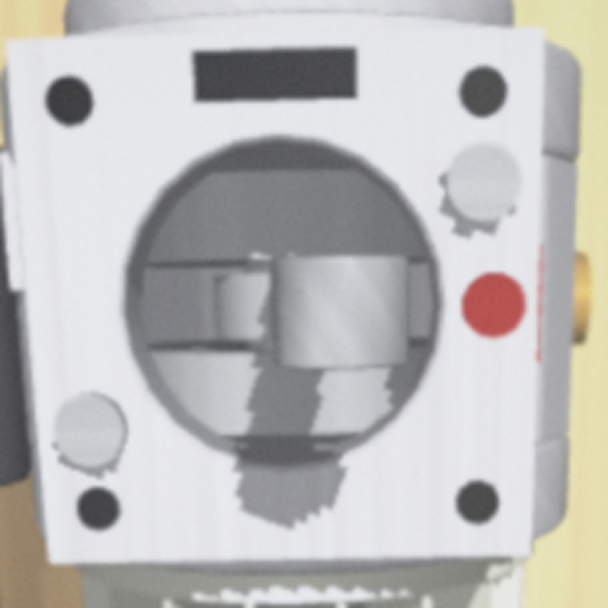

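View pics/w5b.png

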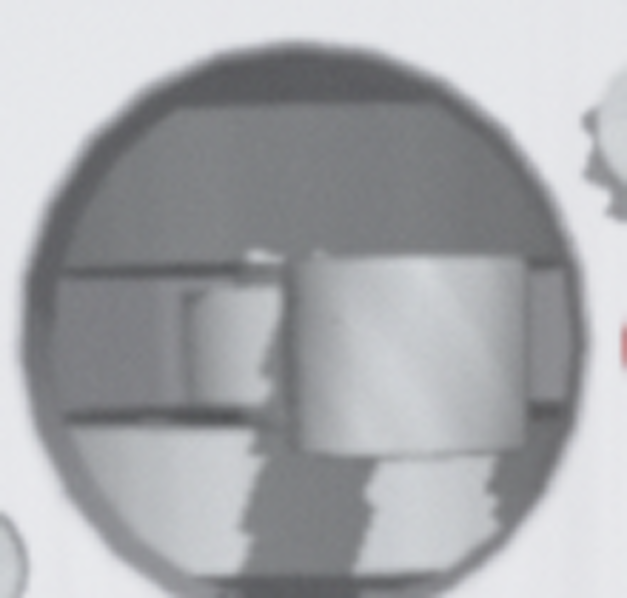

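```bash
cat > eye.py <<'E'
from h import *
def pr(s,x0,y0,k):
    return lambda u,v,z: at_z(s,x0+(u+.5)/k-.5,y0+(v+.5)/k-.5,z)
E
python3 - <<'E'
import pickle
from eye import *
s=pickle.load(open("w5.pkl","rb"))
a=lambda d:np.degrees(np.arctan2(d[1],d[0]))
P=pr(s,215,25,3.2)
H=[P(69,101,180),P(483,91,180),P(98,509,180),P(477,502,180)]
C=[P(8,42,180),P(543,28,180),P(50,562,180),P(530,553,180)]
for q in (H,C):
    print([x.round(1).tolist()[:2] for x in q]); 
    print("ang x",a(q[1]-q[0]),a(q[3]-q[2]),"ang y",a(q[0]-q[2])-90,a(q[1]-q[3])-90,"cen",np.mean(q,0),"len",[np.linalg.norm(q[i]-q[j]).round(1) for i,j in((0,1),(2,3),(0,2),(1,3))])
red=P(493,304,180); print("red",red)
m=[P(125,300,180),P(440,300,180),P(283,138,180),P(283,465,180)]; mc=(m[0]+m[1]+m[2]+m[3])/4; print("mouth",mc,np.linalg.norm(m[1]-m[0]),np.linalg.norm(m[2]-m[3]),"red dir",a(red-mc),np.linalg.norm(red-mc), a(red-np.mean(C,0)),np.linalg.norm(red-np.mean(C,0)))
Q=pr(s,250,60,5.7)
for z in (226,228,229):
    l,r_=Q(300,354,z),Q(526,354,z); print("eye",z,(l+r_)/2,np.linalg.norm(r_-l))
t,b=Q(412,256,238.5),Q(412,453,238.5); print("top/bot",t,b,np.linalg.norm(t-b),(t+b)/2)
l,r_=Q(300,354,228),Q(526,354,228)
print("ang eye edge", a(Q(520,256,230)-Q(310,259,230)))
print("cam",s["W"][:3,3])
print("deck depth z",[at_depth(s,215+u/3.2,25+v/3.2)[2].round(1) for u,v in [(100,200),(60,300),(400,520),(300,540),(500,420)]], "eye top", at_depth(s,250+412/5.7,60+354/5.7), at_depth(s,250+420/5.7,60+330/5.7))
E
```

```text
[[458.7, 243.9], [529.1, 273.6], [488.3, 173.5], [558.7, 203.1]]
ang x 22.89414086426091 22.857652106438266 ang y 22.77283922742855 22.7290524634806 cen [508.70659294 223.55181652 180.        ] len [np.float64(76.4), np.float64(76.3), np.float64(76.4), np.float64(76.4)]
[[444.9, 249.6], [534.9, 287.8], [482.6, 159.5], [572.9, 197.6]]
ang x 22.960226849020238 22.908655722396837 ang y 22.678708194018313 22.831365117781246 cen [508.81683838 223.619427   180.        ] len [np.float64(97.8), np.float64(98.1), np.float64(97.7), np.float64(97.8)]
red [546.11661796 239.41799968 180.        ]
mouth [508.61798039 224.48806642 180.        ] 60.43569600589306 60.792215420421634 red dir 21.709777457311596 40.36150055175125 22.95541370778565 40.50763453010457
eye 226 [519.71523688 228.23711602 226.        ] 19.633323642848435
eye 228 [519.70300053 228.26665016 228.        ] 19.42800352092468
eye 229 [519.69688235 228.28141724 229.        ] 19.325343459962745
top/bot [516.72781057 235.46174876 238.5       ] [522.49949351 221.07157034 238.5       ] 15.504501243704247 [519.61365204 228.26665955 238.5       ]
ang eye edge 22.64238421530592
cam [518.54516011 231.06125888 417.24597686]
deck depth z [np.float64(181.9), np.float64(180.3), np.float64(180.2), np.float64(179.4), np.float64(180.0)] eye top [519.80777784 228.29337817 239.37399293] [519.69905333 230.27908352 240.66885004]
```

Engine yaw is 22.8°, axis (508.75, 223.6), and the hole square and the deck size match the given values (97.8 against 98). The eye is at (519.7, 228.3), which makes the lean 6.8°, z 228.3, and the y offset about 0. Next I'll refine the piston's pose in the same camera from known features, so the camera bias cancels.

Run:
```python
import pickle
from h import *
s=pickle.load(open("w5.pkl","rb"))
crop(s,240,255,405,345,4.8,"pics/w5p.png")
crop(s,240,335,405,430,4.8,"pics/w5q.png")
```

```text
(no output)
```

View pics/w5p.png

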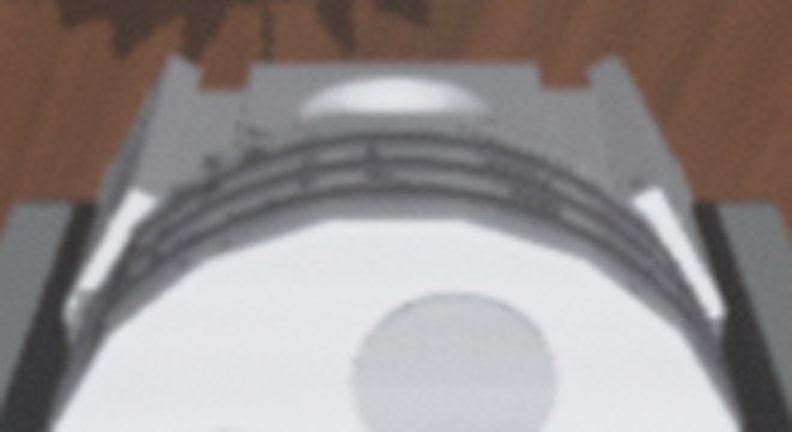

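View pics/w5q.png

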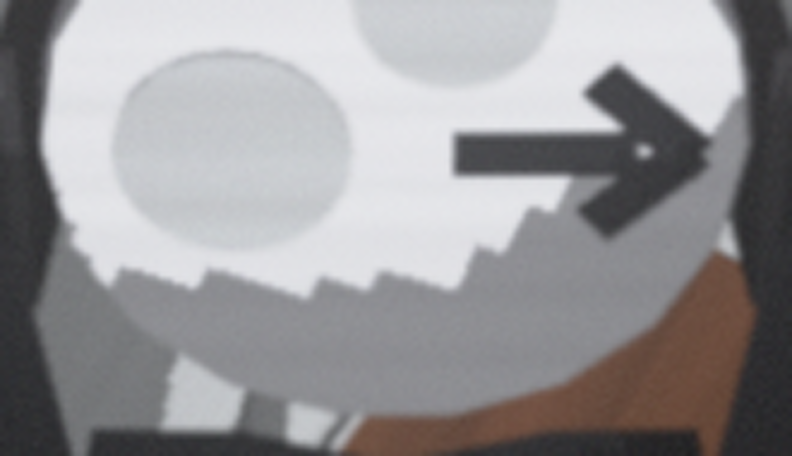

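Run:
```python
import pickle
from h import *
from scipy.optimize import least_squares
s=pickle.load(open("w5.pkl","rb")); s["W"]=np.array(s["T_tool_cam"])
pp=lambda u,v:np.array([240+(u+.5)/4.8-.5,255+(v+.5)/4.8-.5])
qq=lambda u,v:np.array([240+(u+.5)/4.8-.5,335+(v+.5)/4.8-.5])
# piston pts (x,y,z): tool = (cx+x, cy - y?, zu - z). tool -y side faces camera
for ra in (24.52,25.0):
  F=[("front",(0,-ra,44),pp(395,220),(0,1)),("back",(0,ra,44),qq(410,416),(0,1)),
   ("bossbot",(0,-21,8),pp(395,63),(0,1)),("holebot",(0,-21,13),pp(395,78),(0,1)),
   ("bossL",(-12.5,-21,8),pp(250,63),(0,0)),
   ("vL",(-ra*np.tan(np.pi/16),-ra,44),pp(325,220),(1,0)),("vR",(ra*np.tan(np.pi/16),-ra,44),pp(465,220),(1,0)),
   ("L",(-ra,0,44),qq(42,150),(1,0)),("R",(ra,0,44),qq(750,120),(1,0)),
   ("arrowy",(18,0,44),qq(645,153),(0,1)),("arrowx",(18,0,44),qq(645,153),(1,0))]
  def res(p,full=False):
    out=[]
    for n,x,m,w in F:
        e=(proj(s,np.array([p[0]+x[0],p[1]+x[1],p[2]-x[2]]))-m)*w; out+= [e[0] if w[0] else e[1]] if sum(w)else []
    return np.array(out)
  sol=least_squares(res,[0,-1,19],loss="soft_l1"); print(ra,sol.x.round(2),"crown z",sol.x[2]-44,"bore z",sol.x[2]-20); print(sol.fun.shape,[f"{f[0]}:{e:.2f}" for f,e in zip([f for f in F if sum(f[3])],res(sol.x))])
```

```text
24.52 [ 0.48 -1.69 18.01] crown z -25.98695278992494 bore z -1.9869527899249384
(10,) ['front:0.48', 'back:0.45', 'bossbot:-1.23', 'holebot:0.58', 'vL:-1.47', 'vR:0.65', 'L:0.32', 'R:-1.29', 'arrowy:-0.82', 'arrowx:1.26']
25.0 [ 0.55 -0.65 19.48] crown z -24.521196453489377 bore z -0.5211964534893774
(10,) ['front:-0.17', 'back:0.52', 'bossbot:-0.30', 'holebot:1.49', 'vL:-1.36', 'vR:0.95', 'L:0.10', 'R:-0.69', 'arrowy:-1.05', 'arrowx:0.72']
```

Run:
```python
import pickle
from h import *
def med(nm,poly):
    s=pickle.load(open(nm+".pkl","rb")); T=s["W"]; K=np.array(s["intrinsics"]); dc=np.array([s["k1"],0,0,0,0])
    m=np.zeros((480,640),np.uint8); cv2.fillPoly(m,[np.array(poly,np.int32)],1)
    v,u=np.nonzero(m); z=s["depth"][v,u]; ok=z>0
    nd=cv2.undistortPoints(np.stack([u,v],1).astype(float).reshape(-1,1,2),K,dc).reshape(-1,2)
    P=(np.c_[nd*z[:,None],z]@T[:3,:3].T+T[:3,3])[ok]
    c,*_=np.linalg.lstsq(np.c_[P[:,:2]-P[:,:2].mean(0),np.ones(len(P))],P[:,2],rcond=None)
    print(nm,len(P),"world z",np.median(P[:,2]).round(2),"minus tool",(np.median(P[:,2])-s["st"]["tool_pos"][2]).round(2),P[:,2].std().round(2),"slope deg",np.degrees(c[:2]).round(2))
med("w1",[(292,230),(310,214),(335,214),(350,230),(350,255),(335,270),(310,270),(292,255)])
med("w2",[(265,345),(300,318),(350,318),(388,345),(385,390),(265,390)])
for n in("w3","w4","w5"): med(n,[(265,340),(300,312),(350,312),(385,340),(385,380),(350,410),(300,410),(265,380)])
med("w5",[(222,45),(265,45),(255,70),(240,90),(225,90)]);med("w5",[(230,130),(250,130),(250,145),(232,145)]);med("w5",[(345,165),(360,165),(355,195),(345,195)]);med("w5",[(315,110),(330,110),(330,132),(315,132)])
```

```text
w1 2811 world z 47.88 minus tool -101.39 0.68 slope deg [-0.24  0.25]
w2 7942 world z 47.89 minus tool 28.94 0.56 slope deg [ 0.11 -0.23]
w3 9851 world z 47.86 minus tool 25.7 0.56 slope deg [-0.15  0.24]
w4 9845 world z 165.57 minus tool 25.67 0.57 slope deg [-0.31  0.34]
w5 9848 world z 313.55 minus tool 25.64 0.57 slope deg [-0.32  0.37]
w5 1457 world z 180.84 minus tool -107.07 0.76 slope deg [-0.66  0.25]
w5 318 world z 180.74 minus tool -107.17 0.65 slope deg [0.44 2.39]
w5 415 world z 180.74 minus tool -107.17 0.65 slope deg [ 0.53 -0.05]
w5 365 world z 239.11 minus tool -48.79 0.77 slope deg [-5.73 -2.04]
```

The depth chain reads +0.85 mm everywhere: crown on the tray 47.88 against 47, deck 180.78 against 180. The corrected crown is therefore at tool z -24.83, which agrees with the grip height (22.16 - 47), and the bore is 0.83 above the TCP. I'll move closer for a second, settled view of the eye.

send_rows(dp=[[-6, 15, 0], [-12, 32, 0], [-16, 43, 0], [-16, 43, 0], [-16, 43, 0]], rot=[[0, 0, 0.005], [0, 0, 0.01], [0, 0, 0.014], [0, 0, 0.014], [0, 0, 0.014]])

```text
time: 6.15
tool_pos: [532.3, 199.5, 288.3]
tcp_rot: [180.0, 0.0, 22.8]
ft_force: [0.4, -0.6, -1.5]
finger_gap: 51.4
```

send_rows(dp=[[0, 0, 0], [0, 0, 0], [0, 0, 0]], rot=[[0, 0, 0], [0, 0, 0], [0, 0, 0]])

```text
time: 6.52
tool_pos: [532.4, 199.3, 288.3]
tcp_rot: [180.0, 0.0, 22.8]
ft_force: [-0.1, -0.1, -3.0]
finger_gap: 51.6
```

```bash
python3 snapw.py w6
python3 - <<'E'
import pickle
from h import *
from bench import r
s=pickle.load(open("w6.pkl","rb"))
print(r.sense()["tool_pos"],r.sense()["tcp_rot"])
crop(s,240,130,400,290,4.6,"pics/w6a.png")
E
```

```text
6.525 [532.39 199.25 288.27] [180.     0.    22.78] [-0.06 -0.07 -2.96] 51.646752224422464
[532.35861675 199.28761379 288.26891564] [1.79999789e+02 4.46983286e-03 2.27834089e+01]
```

View pics/w6a.png

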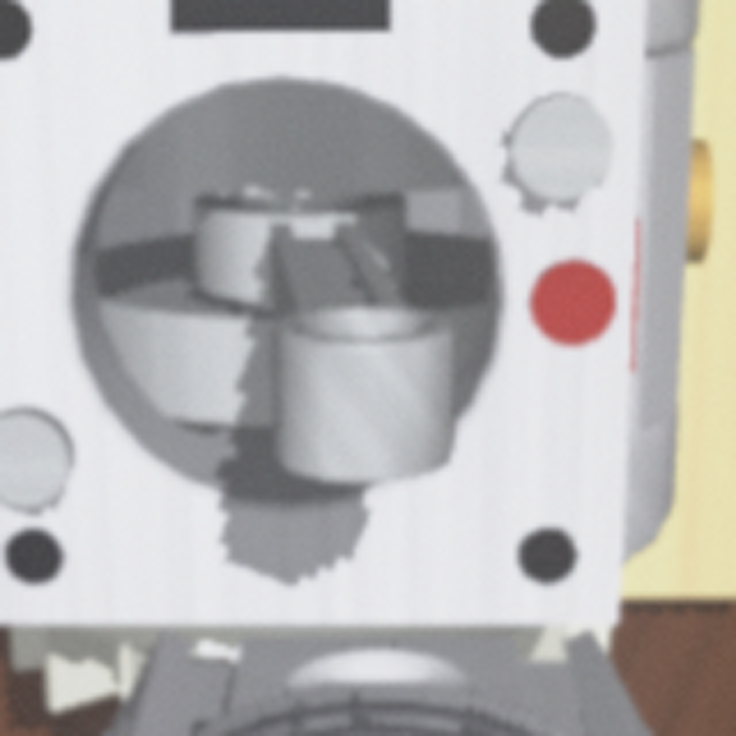

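The eye's ring is seen from above at crop cols 279–455 and rows 307–483, with its camera-side face showing. I'll fit a ring model to both views.

```bash
cat > fit.py <<'E'
import pickle
from h import *
from scipy.optimize import least_squares
from scipy.spatial.transform import Rotation as Rn
th=np.linspace(0,2*np.pi,49)
def outline(s,c,yaw):
    ax=np.array([np.cos(yaw),np.sin(yaw),0]); ay=np.array([-np.sin(yaw),np.cos(yaw),0]); az=np.array([0,0,1.])
    P=[proj(s,c+10.5*(np.cos(t)*ax+np.sin(t)*az)+w*ay) for t in th for w in(-8,8)]
    P=np.array(P); return np.array([P[:,0].min(),P[:,0].max(),P[:,1].min(),P[:,1].max()])
def fit(nm,box,zs=(229.15,)):
    s=pickle.load(open(nm+".pkl","rb"))
    for z in zs:
        f=lambda p:outline(s,np.array([p[0],p[1],z]),np.radians(22.8))-box
        so=least_squares(f,[519.7,228.3]); 
        st=s["st"]; R=Rn.from_euler('xyz',st["tcp_rot"],degrees=True).as_matrix()
        e=np.array([so.x[0],so.x[1],z]); print(nm,z,"eye world",so.x.round(2),"res px",so.fun.round(2),"in tool",(R.T@(e-st["tool_pos"])).round(2))
    f=lambda p:outline(s,p,np.radians(22.8))-box
    so=least_squares(f,[519.7,228.3,229]); print("  free z",so.x.round(2),so.fun.round(2))
E
python3 - <<'E'
from fit import *
b=lambda x0,y0,k,l,r,t,bt:np.array([x0+(l+.5)/k-.5,x0+(r+.5)/k-.5,y0+(t+.5)/k-.5,y0+(bt+.5)/k-.5])
fit("w5",b(250,60,5.7,299,527,255,454),(228.3,229.15))
fit("w6",b(240,130,4.6,278,456,306,484),(228.3,229.15))
E
```

```text
w5 228.3 eye world [519.82 228.32] res px [-1.7   1.74 -0.44  0.51] in tool [  0.94 -78.35  59.58]
w5 229.15 eye world [519.82 228.33] res px [-1.8   1.84 -0.53  0.6 ] in tool [  0.95 -78.36  58.73]
  free z [519.87 228.17 217.04] [-0.5   0.51  0.58 -0.58]
w6 228.3 eye world [519.75 227.75] res px [-0.84  0.84 -0.49  0.5 ] in tool [ -0.62 -31.17  59.97]
w6 229.15 eye world [519.67 227.96] res px [-0.93  0.93 -0.58  0.59] in tool [ -0.61 -31.4   59.12]
  free z [520.39 226.12 221.79] [-0.16  0.16  0.17 -0.16]
```

Run:
```python
import pickle
from h import *
s=pickle.load(open("w5.pkl","rb")); s["W"]=np.array(s["T_tool_cam"])
pp=lambda u,v:(240+(u+.5)/4.8-.5,255+(v+.5)/4.8-.5)
qq=lambda u,v:(240+(u+.5)/4.8-.5,335+(v+.5)/4.8-.5)
zu=18.32
print("front",at_z(s,*pp(395,220),zu-44)[1]+24.52,"back",at_z(s,*qq(410,416),zu-44)[1]-24.52,"boss",at_z(s,*pp(395,63),zu-8)[1]+21,"hole",at_z(s,*pp(395,78),zu-13)[1]+21,"arrow",at_z(s,*qq(645,153),zu-44)[:2],"shaft",at_z(s,*qq(460,153),zu-44)[:2])
print("L/R",at_z(s,*qq(42,135),zu-44)[0]+24.52,at_z(s,*qq(750,120),zu-44)[0]-24.52,"hole cx",at_z(s,*pp(395,78),zu-13)[0],"boss LR",at_z(s,*pp(250,63),zu-8)[0],at_z(s,*pp(541,63),zu-8)[0])
print("pads", at_z(s,*pp(75,205),-10)[0],at_z(s,*pp(713,205),-10)[0])
```

```text
front -1.6904683472355408 back -1.5895775726216819 boss -1.01472504623203 hole -1.8019699335793646 arrow [18.12673413 -1.11965031] shaft [ 5.13258316 -1.22193821]
L/R 0.3905573166218481 0.8246323300085159 hole cx 0.6277232621294608 boss LR -11.687836525564906 13.033148200505165
pads -23.357362879509928 24.436505941129568
```

The features agree: piston apparent centre about (0.55, -1.45) in the tool frame. The remaining move is (-12.7, +27.3, -60.8). First I'll move over the eye, then lower to just above it.

send_rows(dp=[[-6, 13, 0], [-12.7, 27.3, 0], [-12.7, 27.3, -12], [-12.7, 27.3, -24], [-12.7, 27.3, -24]], rot=[[0, 0, 0], [0, 0, 0], [0, 0, 0], [0, 0, 0], [0, 0, 0]])

```text
time: 7.2
tool_pos: [518.6, 226.3, 262.0]
tcp_rot: [-180.0, 0.2, 22.8]
ft_force: [0.3, 0.3, -2.0]
finger_gap: 51.4
```

send_rows(dp=[[0, 0, 0], [0, 0, 0], [0, 0, 0]], rot=[[0, 0, 0], [0, 0, 0], [0, 0, 0]])

```text
time: 7.58
tool_pos: [519.9, 226.7, 264.8]
tcp_rot: [180.0, -0.0, 22.8]
ft_force: [0.1, -0.4, -2.1]
finger_gap: 51.3
```

```bash
python3 snapw.py w7
python3 - <<'E'
import pickle
from h import *
from bench import r,vision
s=vision.snapshot("scene"); pickle.dump(s,open("sc7.pkl","wb"))
crop(s,280,90,400,210,6,"pics/sc7.png")
s=pickle.load(open("w7.pkl","rb")); crop(s,215,160,425,340,3.6,"pics/w7a.png")
E
```

```text
7.575 [519.88 226.73 264.79] [ 1.7999e+02 -5.0000e-02  2.2790e+01] [ 0.07 -0.36 -2.12] 51.29896562535913
```

View pics/w7a.png

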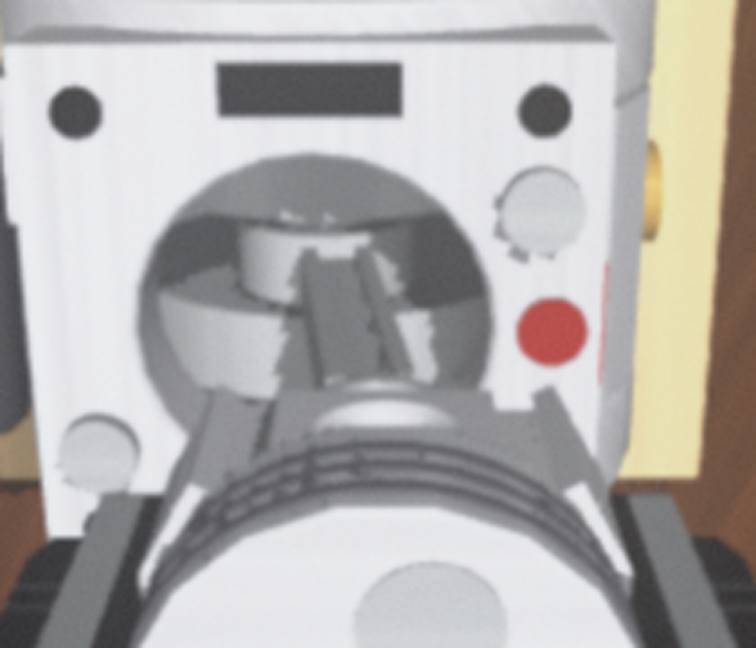

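View pics/sc7.png

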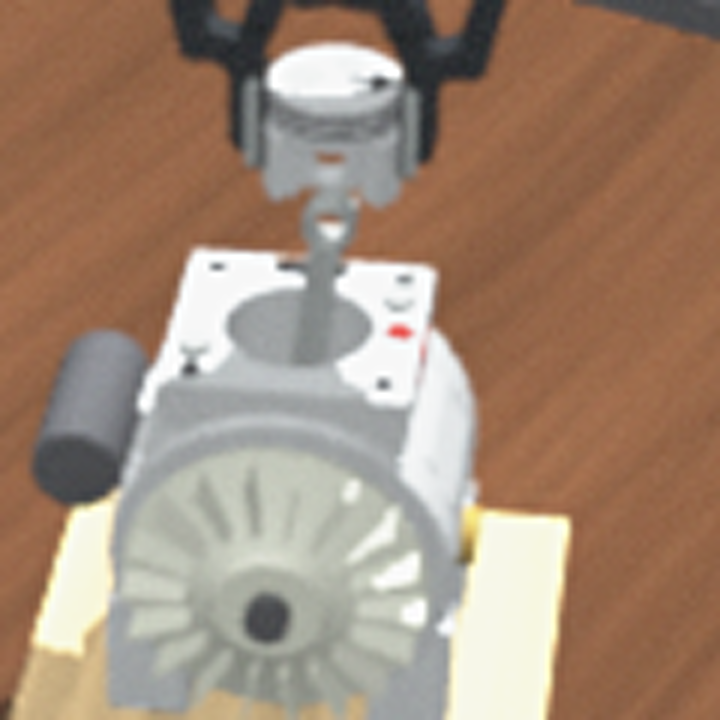

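From both views the piston sits straight above the eye with its arrow on the red mark's side. I'll lower it in steps and watch the force. From here the target is -37.3.

send_rows(dp=[[-0.2, -0.1, -2.5], [-0.2, -0.1, -5], [-0.2, -0.1, -7.5], [-0.2, -0.1, -10], [-0.2, -0.1, -12]], rot=[[0, 0, 0], [0, 0, 0], [0, 0, 0], [0, 0, 0], [0, 0, 0]])

```text
time: 8.3
tool_pos: [519.3, 226.7, 252.0]
tcp_rot: [-180.0, 0.0, 22.8]
ft_force: [0.4, 0.8, -2.4]
finger_gap: 51.1
```

send_rows(dp=[[0, 0, -2], [0, 0, -4], [0, 0, -6], [0, 0, -7], [0, 0, -8]], rot=[[0, 0, 0], [0, 0, 0], [0, 0, 0], [0, 0, 0], [0, 0, 0]])

```text
time: 8.93
tool_pos: [519.4, 226.7, 244.3]
tcp_rot: [180.0, -0.0, 22.8]
ft_force: [-0.1, -0.5, -2.3]
finger_gap: 51.3
```

Run:
```python
from bench import r
s=r.sense(); print(s["tool_pos"],s["tcp_rot"],s["ft_force"],s["wrist_torque"],s["finger_gap"])
```

```text
[519.39920626 226.70307393 244.25514408] [ 1.79998303e+02 -1.21667242e-03  2.28040521e+01] [-0.05423458 -0.48427885 -2.2778048 ] [-0.01558427 -0.01871986  0.02869599] 51.26620695155265
```

There's no contact force, and the eye's top is already about 6 mm between the bosses. Continuing.

send_rows(dp=[[0.1, 0, -2], [0.2, 0, -4], [0.2, 0, -6], [0.2, 0, -8], [0.2, 0, -9]], rot=[[0, 0, 0], [0, 0, 0], [0, 0, 0], [0, 0, 0], [0, 0, 0]])

```text
time: 9.55
tool_pos: [519.5, 226.7, 235.1]
tcp_rot: [-180.0, 0.0, 22.8]
ft_force: [-0.4, 0.4, -2.1]
finger_gap: 51.4
```

send_rows(dp=[[0, 0, -2], [0, 0, -4], [0, 0, -6], [0, 0, -7.5], [0, 0, -7.5]], rot=[[0, 0, 0], [0, 0, 0], [0, 0, 0], [0, 0, 0], [0, 0, 0]])

```text
time: 10.18
tool_pos: [519.5, 226.7, 227.6]
tcp_rot: [-180.0, 0.0, 22.8]
ft_force: [-0.6, 1.2, -2.7]
finger_gap: 51.4
```

send_rows(dp=[[0, 0, 0], [0, 0, 0], [0, 0, 0]], rot=[[0, 0, 0], [0, 0, 0], [0, 0, 0]])

```text
time: 10.55
tool_pos: [519.6, 226.7, 227.9]
tcp_rot: [180.0, -0.0, 22.8]
ft_force: [0.6, 0.1, -1.3]
finger_gap: 51.3
```

```bash
python3 snapw.py w8
python3 - <<'E'
import pickle
from h import *
from bench import r,vision
s=vision.snapshot("scene"); pickle.dump(s,open("sc8.pkl","wb"))
crop(s,300,100,370,170,10,"pics/sc8.png")
s=vision.snapshot("top"); pickle.dump(s,open("t8.pkl","wb"))
s=pickle.load(open("w8.pkl","rb")); crop(s,215,160,425,340,3.6,"pics/w8a.png")
S=r.sense(); print(S["tool_pos"],S["ft_force"],S["wrist_torque"])
E
```

```text
10.55 [519.63 226.71 227.89] [ 1.80e+02 -1.00e-02  2.28e+01] [ 0.61  0.05 -1.25] 51.336754198902575
[519.60448396 226.70768649 227.81685132] [ 0.5548834 -1.0301623 -1.2774778] [-0.0294339  -0.06988925 -0.08022647]
```

View pics/w8a.png

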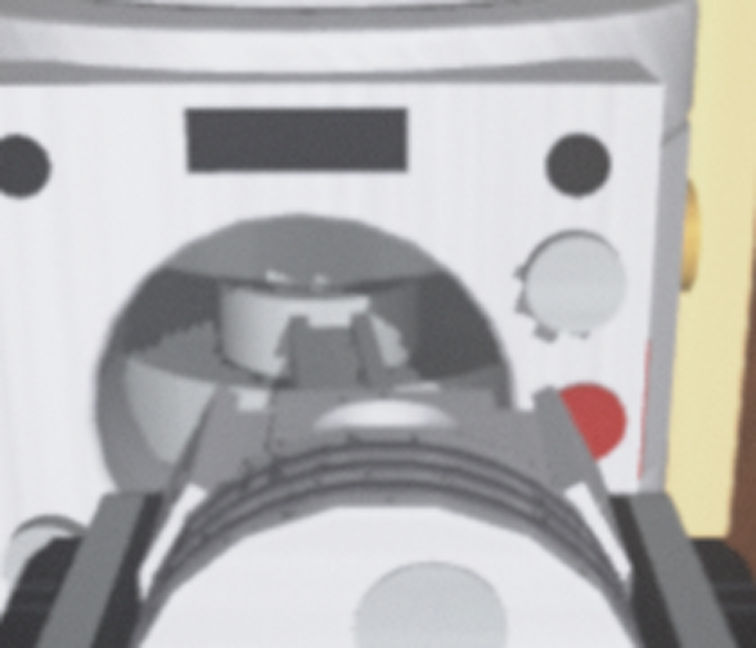

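View pics/sc8.png

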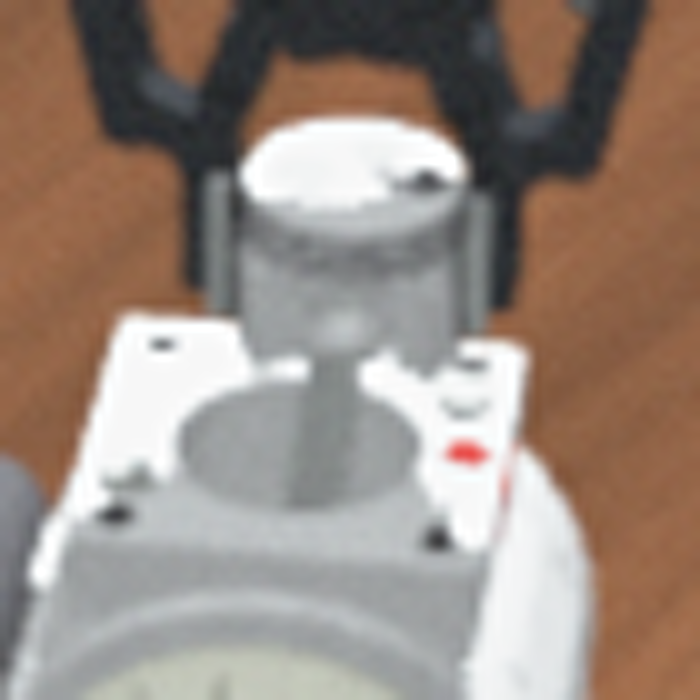

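The piston is seated, with no slip in the gripper (crown edge rows unchanged from the previous view) and no contact force. I'll trim z by -0.3, let it settle, and run a last check.

send_rows(dp=[[0, 0, -0.3], [0, 0, -0.3], [0, 0, -0.3], [0, 0, -0.3], [0, 0, -0.3]], rot=[[0, 0, 0], [0, 0, 0], [0, 0, 0], [0, 0, 0], [0, 0, 0]])

```text
time: 11.32
tool_pos: [519.6, 226.7, 227.5]
tcp_rot: [-180.0, 0.0, 22.8]
ft_force: [0.8, 0.4, -2.5]
finger_gap: 51.2
```

Run:
```python
import pickle
from h import *
from bench import r,vision
S=r.sense(); print(S["time"],S["tool_pos"],S["tcp_rot"],S["ft_force"],S["qd"].round(2),S["finger_gap"])
s=vision.snapshot("scene")
T=T_of(s); K=np.array(s["intrinsics"])
vv,uu=np.mgrid[0:480,0:640].astype(float)
nd=cv2.undistortPoints(np.stack([uu.ravel(),vv.ravel()],1).reshape(-1,1,2),K,np.array([s["k1"],0,0,0,0])).reshape(-1,2)
z=s["depth"].ravel(); P=np.c_[nd*z[:,None],z]@T[:3,:3].T+T[:3,3]
P=P.reshape(480,640,3)
c=P[114:119,328:343]; d=P[134:138,313:321]
print("crown z",np.median(c[...,2]),"deck z",np.median(d[...,2]))
crop(s,145,250,415,400,2.9,"pics/fin.png")
```

```text
11.325 [519.57704995 226.69799761 227.49965549] [-1.79997908e+02  8.00776676e-04  2.28032656e+01] [ 0.83441105  0.39878123 -2.4767162 ] [-0.03 -0.06 -0.01 -0.1   0.06 -0.05] 51.17152381879258
crown z 249.97483243357442 deck z 179.66268375618012
```

View pics/fin.png

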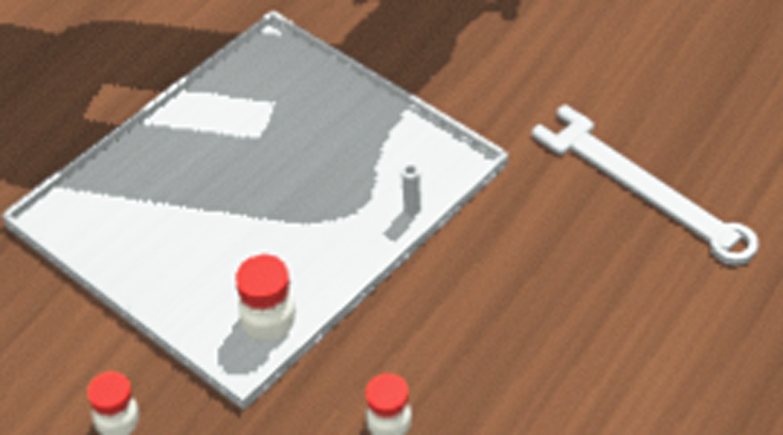

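Run:
```python
import pickle
from h import *
from bench import vision
d0=pickle.load(open("snap0.pkl","rb"))
for n in("scene","top"):
    for lab,s,c in(("tray",d0[n],(488,-242.5,47)),("now",vision.snapshot(n),(519.6,228,252.3))):
        T=T_of(s); K=np.array(s["intrinsics"]); vv,uu=np.mgrid[0:480,0:640].astype(float)
        nd=cv2.undistortPoints(np.stack([uu.ravel(),vv.ravel()],1).reshape(-1,1,2),K,np.array([s["k1"],0,0,0,0])).reshape(-1,2)
        z=s["depth"].ravel(); P=np.c_[nd*z[:,None],z]@T[:3,:3].T+T[:3,3]
        u,v=proj(s,np.array(c)); m=((uu-u)**2+(vv-v)**2<16).ravel()
        e=m&(abs(P[:,2]-c[2])<8)
        print(n,lab,(u.round(),v.round()),e.sum(),m.sum(),np.median(P[e],0).round(2),"dz",np.mean(P[e][:,2]-c[2]).round(2))
```

```text
scene tray (np.float64(204.0), np.float64(303.0)) 49 49 [ 486.74 -241.04   44.91] dz -1.69
scene now (np.float64(335.0), np.float64(116.0)) 51 51 [517.49 231.16 249.66] dz -2.69
top tray (np.float64(421.0), np.float64(313.0)) 52 52 [ 488.11 -242.39   46.87] dz -0.02
top now (np.float64(184.0), np.float64(301.0)) 0 51 [nan nan nan] dz nan
  return _methods._mean(a, axis=axis, dtype=dtype,
  ret = um.true_divide(
  ret = ret.dtype.type(ret / rcount)
```

The scene camera suggests about 1 mm low relative to its own bias. I'll settle that with the wrist picture, comparing deck and crown in one image.

Run:
```python
from snapw import snapw
from h import *
s=snapw("w9")
def med(poly):
    T=s["W"]; K=np.array(s["intrinsics"]); dc=np.array([s["k1"],0,0,0,0])
    m=np.zeros((480,640),np.uint8); cv2.fillPoly(m,[np.array(poly,np.int32)],1)
    v,u=np.nonzero(m); z=s["depth"][v,u]; ok=z>0
    nd=cv2.undistortPoints(np.stack([u,v],1).astype(float).reshape(-1,1,2),K,dc).reshape(-1,2)
    P=(np.c_[nd*z[:,None],z]@T[:3,:3].T+T[:3,3])[ok]; return len(P),np.median(P,0).round(2)
c=lambda pts:[(215+x/3.6,160+y/3.6) for x,y in pts]
print("deck",med(c([(80,100),(170,100),(170,200),(80,220)])),med(c([(430,100),(530,100),(530,210),(450,210)])))
print("crown",med([(265,340),(300,312),(350,312),(385,340),(385,380),(350,410),(300,410),(265,380)]))
```

```text
11.475 [519.6  226.69 227.5 ] [-180.    -0.    22.8] [ 0.12  0.3  -1.4 ] 50.95202357335502
deck (828, array([471.77, 250.96, 180.79])) (830, array([516.82, 270.09, 180.83]))
crown (9848, array([519.76, 230.64, 253.16]))
```

Crown minus deck in one image is 72.35 mm, so the bore is at z = 228.35 against 228.3 for the eye. Handing in.

```bash
python3 -c "
from bench import job
print(job.hand_in())"
```

```text
the job is handed in; nothing more can be done
None
```

I gripped the piston across its skirt faces, lifted it from the tray and lowered it over the rod, then handed it in at about 11.5 s with the piston still held. The hand-in reported no verdict.

**Last checks:**
- **Height:** the wrist camera puts the pin hole at z = 228.35 mm and the rod eye at 228.3 mm.
- **Sideways fit:** I expect x and y to be right to about 1 mm. This rests on the eye fits from before the descent, because the piston hides the eye once it is down. The two fits agreed within 0.4 mm.
- **Direction:** the tool is at 22.8° and the engine measured 22.8°, with the arrow on the red-mark side.
- **Contact:** wrist force stayed near the piston's own weight all the way down, with no sign of contact. The jaws stayed at about 51 mm and the piston did not slip.
- **Other parts:** the pin, jar and spanner look unmoved in the last scene picture.

**Disagreements:**
- **Scene camera:** it read the crown about 2.5 mm low, which is about 1 mm more than its own error on the tray. I went with the wrist camera, because it saw the deck and crown in one picture.
- **While closing:** the arm rode up about 3 mm as the jaws closed. I measured the grip height after that, so it is accounted for.

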